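# Open the sprung cover of a desktop PC and hold it at its balance point

## Robot

A 6-joint arm with a two-finger parallel gripper is mounted at the origin on the work surface. World frame = base frame: x ahead of the robot, y to its left, z up, the work surface at z = 0. Lengths are in mm, angles in rad, forces in N, time in s.
With the tool pointing down it reaches from about 350 to 775 mm from the base axis. Payload 7.3 kg.
Tool frame: the origin (TCP) lies at the very end of the fingers, on their centre line; the grasp point (between the pads) lies 19 mm behind it; z points along the fingers, y is the line along which they close (so a half turn about z gives the same grasp; the last joint's range is limited). The gripper opens to 92 mm and grips with 3 to 60 N. Pads are 19 mm wide; open, the fingers measure 130 mm over their backs; the gripper's body (75 mm by 190 mm) begins 47 mm behind the grasp point.
Start: joints at [1.202, 0.342, 1.524, -0, 1.275, -0.146], TCP at [115.988, 512.047, 226.741] pointing down, gripper open.
Joint ranges: [-2.53, 2.53], [-0.77, 2.02], [0.04, 2.7], [-1, 4.14], [0.28, 2.66], [-3.11, 3.11]. Speed limits (rad/s): [2.57, 2.57, 3.14, 3.14, 3.14, 3.14].

## Interface

Orientations are given as [roll, pitch, yaw] about the fixed x, y, z axes, in that order (R = Rz(yaw) Ry(pitch) Rx(roll)).
In Python, from plant import bot gives the robot as it stands.
- The arm moves only by the tool jog_arm, never from a script. Its argument "targets" is a list of rows, each an object with "xyz": the shift along the tool's x, y, z as a fraction of full scale, a list of three; "spin": the turn about the tool's z as a fraction of full scale. In form: [{"xyz": [x, y, z], "spin": spin}, ...]. A call has exactly 10 rows; each row shifts and turns the commanded pose from where the row before left it, along the tool's axes as they then stand; what a row does not reach is not made up. Full scale, the value 1, is 80 mm for a shift and 0.1 rad for a turn. A row lasts 1/8 s, in which the tool goes at most 62.5 mm and 10.7 degrees, less where a joint would pass 70% of its speed; a pose out of reach is approached as far as the arm can. A call with a number of a shift or a turn outside -1 to 1 is refused whole. A call with a gripper value outside its range is refused whole. "gripper" is the opening in per cent of the stroke, from 0 (shut) to 100 (fully open), set as the call begins (left out, the last holds). The fingers move at their own pace and stop on an object; the grip force is fixed at half the most. Time passes only in rows, so rows that do not move let the fingers close, or fill a call up. It gives the time, the measured TCP pose, the force, the opening and the grip force at its end, in the units of the state.
- bot.get_obs(): the state, without advancing time (a new reading comes with each control period).
- bot.capture(name): name is "scene" or "top"; returns the picture (480x640x3 uint8, blue, green, red); there is no depth.
- bot.get_calibration(name): a dict with "vfov" (degrees; the focal length in pixels is half the picture's height over the tangent of half this angle, whatever the lens; pixels are square), "cx", "cy" (the principal point, pixels), "k1" (the pictures are not rectified: a ray, as slopes to the right and down, at radius r is drawn at 1 + k1 r^2 times it, then the intrinsics apply), "eye" and "rotation" of the camera in the world. Camera axes: x right, y down, z forward; pixel columns grow to the right and rows downward; lengths in mm; the calibration is good to about 2 mm. A picture is of the moment at which its call begins. get_calibration takes no time and is no camera call.
- bot.close_job(): hands the job in; it is judged then, once.
The state is a dict: "time": time; "joint_positions": joint angles; "dq": joint speeds; "tau": joint torques, N m; "tool_pos": TCP position; "tcp_rot": TCP orientation; "contact_force": force on the tool from outside, world axes, zero at the start; "moment": the same for the moment, N m; "grip_width": finger opening in mm; "finger_force": force on a finger pad.
Only numpy, scipy, OpenCV 4.12 (cv2) and the standard library are available. Lean on these libraries where they do the work, as an engineer would, in place of code of your own. Each camera call takes 0.05 s, during which the arm holds its last target. There are 200 camera calls.

## Task

Open the desktop PC lying on the bench: press its red sprung catch down so that the cover pops ajar, then lift the cover gently by its bow handle until it is just past its balance point, where the hinge springs take over - keep hold of it and do not let it swing on towards the screen behind. Then ease it back a few degrees to just below the balance point, where it is nearly weightless, and finish there, still holding it still by the handle so that a colleague can reach inside. Leave everything else on the bench where it lies.

Things in the scene. Friction and masses are not known exactly. Their poses are not given: they have to be found in the camera images.
- pc: Slim desktop PC, fixed, lying flat: 320 mm deep (its x), 340 wide (its y), cover top 100 mm above the bench. Origin: centre of its underside, on the bench. Its x axis points from front to the rear hinge, z up. The black front bezel (160 to 100 mm in front of the origin) is only 80 mm high. The grey-green cover panel, 3 mm thick, 336 wide, reaches from the hinge 261 mm forward.
- cover (a joint): Cover angle in rad: 0 shut, 1.9 fully open. Weight (1.2 kg) and hinge springs balance at 0.80 (46 degrees): below it sinks shut, above it is carried open. Near shut it needs 1.7 N up at the handle, at balance none, beyond it about 0.5 N per 0.1 rad to hold it back. It cannot rise while hooked; once the catch lets go a sprung plunger props it ajar at about 0.05.
- hinge (a point): Point on the cover's hinge axis, in the middle of its width: 150 mm behind the PC's origin (along its x axis), 98 mm above the bench. The hinge axis runs along the PC's y axis; this point stays put.
- handle: Aluminium bow handle on top of the cover near its front. Origin: centre of its straight round bar, 12 mm thick, 120 mm long along the PC's y axis between two like legs, its centre line 42 mm off the cover's top face. In the cover's frame 215 mm in front of the hinge axis and 44 mm above it (142 mm above the bench when shut). Its axes are the PC's when shut and tilt with the cover.
- catch (a joint): Angle of the sprung catch in rad: 0 at rest with its hook over the cover's front edge, growing as its paddle is pressed down, 0.33 at its stop. The hook lets go of the cover at about 0.2 rad. It springs back to 0 when released, under the cover's raised edge.
- catch_pad (a point): Pressing point on top of the red catch paddle (34 mm wide along the PC's y, 37 long), in front of the cover's edge, in the middle of the bezel. At rest 146 mm in front of the PC's origin and 98 mm above the bench. Press straight down: 2.5 N starts it, about 5 to 7 N takes it 9 mm down, where the hook lets go; its stop is 14 mm down.
- screwdriver: Bystander: screwdriver, 200 mm long, lying beside the PC's left (+y) side near its rear. Leave alone.
- dish: Bystander: small steel screw dish, 84 mm across, 24 mm high, beside the PC's left (+y) side near its front. Leave alone.
- fan: Bystander: black case fan, 80 x 80 x 25 mm, lying flat beside the PC's right (-y) side. Leave alone.
- memory: Bystander: green memory module, 133 x 30 x 5 mm, lying flat on top of the PC's front bezel, its middle about 100 mm to the left (+y) of the catch. Leave alone.
- heatsink: Bystander: finned aluminium heatsink, 90 x 90 x 40 mm, beside the PC's right (-y) side. Leave alone.
- usb_stick: Bystander: orange USB stick, 55 x 18 x 9 mm, lying on top of the PC's front bezel, about 105 mm to the right (-y) of the catch. Leave alone.

How it is judged:
By the outcome, as a careful person would: the job done as asked, in the order asked, and still so for the second after the job is handed in, while the arm keeps its last pose, push and grip.
It also fails if it takes over 48 s, if anything falls off the work surface, if the arm or the gripper's body presses on something with over 40 N, if the wrist force passes 120 N, or if a joint passes its speed limit or range.

## Working session

There is one attempt and no reset: what is moved stays moved. The work goes in short steps, Python scripts to look and compute and a tool call to move; the robot and the scene stay as the last step left them, time stands still between calls to the robot, and variables do not carry over. Pictures are saved under pics/ and viewed, at most 12 in all, crops included, and the job is handed in when it is done.

Besides the shell and the picture viewer there is one more tool, called after "Call:" in YAML: its name, and indented under it one key for each argument. jog_arm: Moves the arm, as the interface text tells. Shift numbers are shares of 80 mm and turn numbers shares of 0.1 rad, none past 1 either way. Its arguments: {"type":"object","properties":{"targets":{"type":"array","items":{"type":"object","properties":{"xyz":{"type":"array","items":{"type":"number"}},"spin":{"type":"number"}}}},"gripper":{"type":"number"}},"required":["targets"]}

```bash
mkdir -p pics; ls; python3 - <<'E'
from plant import bot
import cv2
for n in ("scene","top"):
    cv2.imwrite(f"pics/{n}0.png",bot.capture(n)); print(n,bot.get_calibration(n))
o=bot.get_obs(); print(o)
E
```

```text
pics
scene {'vfov': 44.071633038008756, 'cx': 319.71294526018005, 'cy': 239.47164333853567, 'k1': 0.03096268011813064, 'eye': array([1176.94804108, -110.84763391, 1111.96606557]), 'rotation': array([-2.6118291 , -0.01017482,  1.37085   ])}
top {'vfov': 57.258013967382865, 'cx': 320.4011998451456, 'cy': 243.39198454167425, 'k1': -0.005382080492983754, 'eye': array([563.76088358,  28.09770365, 833.03118379]), 'rotation': array([-3.09572112, -0.03402135, -1.58970766])}
{'time': 0.1, 'joint_positions': array([ 1.20200530e+00,  3.42645811e-01,  1.52494317e+00, -3.01450596e-05,
        1.27537150e+00, -1.45997167e-01]), 'dq': array([ 0.00056029, -0.00268448, -0.00231468, -0.00034448,  0.00075132,
        0.00084448]), 'tau': array([ 2.76126826e-03, -4.32007313e+01, -2.44695872e+01,  7.19485036e-02,
        5.26927260e-02, -3.31880392e-05]), 'tool_pos': array([115.85405216, 511.68220483, 226.11063876]), 'tcp_rot': array([-3.14023518e+00, -1.70469834e-04,  2.91880748e+00]), 'contact_force': array([-0.41435094,  0.00759156,  0.60330856]), 'moment': array([ 0.02270201,  0.00458679, -0.01155512]), 'finger_force': 0.0, 'grip_width': 91.84433582378479}
```

View pics/scene0.png

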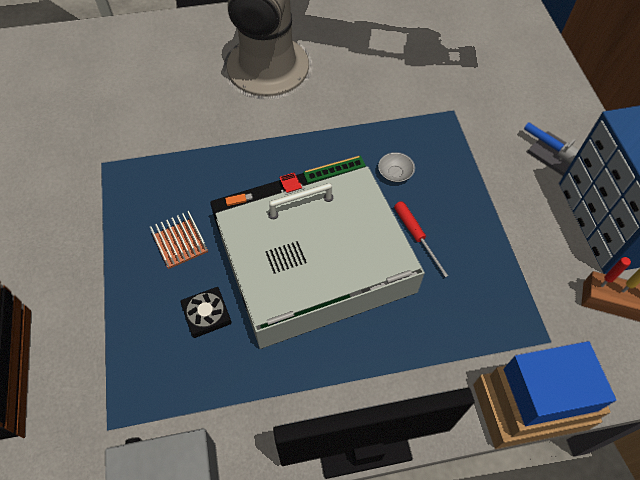

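View pics/top0.png

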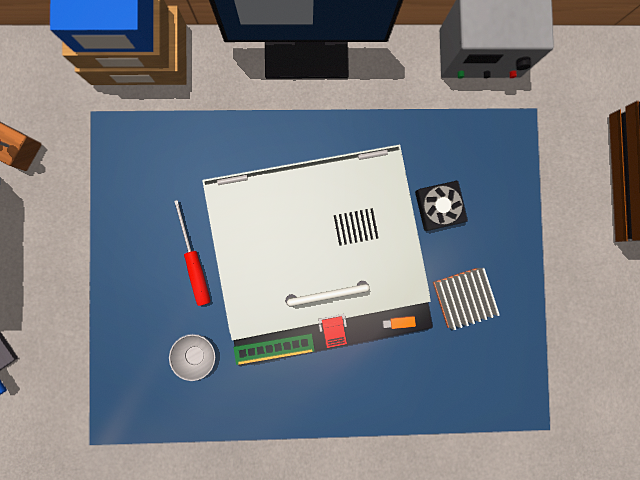

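The scene view shows the PC's catch at about (291,183) and its handle from (272,210) to (329,195). The top view has the catch at (333,330), the bar from (291,300) to (366,288), and the cover corners at about (203,181), (400,147), (430,302) and (233,340). The front faces the robot.

```bash
cat > h.py <<'E'
import numpy as np, cv2
from scipy.spatial.transform import Rotation as Rn
from plant import bot
def cam(n):
    c=bot.get_calibration(n); f=240/np.tan(np.radians(c['vfov'])/2)
    K=np.array([[f,0,c['cx']],[0,f,c['cy']],[0,0,1]]); d=np.array([c['k1'],0,0,0,0.])
    return K,d,Rn.from_euler('xyz',c['rotation']).as_matrix(),np.array(c['eye'])
def ray(n,px):
    K,d,R,e=cam(n); s=cv2.undistortPoints(np.array(px,float).reshape(-1,1,2),K,d)[:,0]
    return e,np.c_[s,np.ones(len(s))]@R.T
def plane(n,px,z):
    e,v=ray(n,px); return e+v*((z-e[2])/v[:,2])[:,None]
def proj(n,P):
    K,d,R,e=cam(n); return cv2.projectPoints(np.array(P,float).reshape(-1,3),cv2.Rodrigues(R.T)[0],-R.T@e,K,d)[0][:,0]
E
python3 - <<'E'
from h import *
im=cv2.imread('pics/top0.png'); hsv=cv2.cvtColor(im,cv2.COLOR_BGR2HSV)
big=lambda m:max(cv2.findContours(m.astype(np.uint8),0,2)[0],key=cv2.contourArea)
cm=big((hsv[...,1]<60)&(hsv[...,2]>150)&(np.add.outer(abs(np.arange(480)-245)*1.4,abs(np.arange(640)-318)*0)<160)&(abs(np.arange(640)-318)<125))
P=plane('top',cm[:,0],100)[:,:2].astype(np.float32)
r=cv2.minAreaRect(P); print('cover',r)
c=big(((hsv[...,0]<8)|(hsv[...,0]>172))&(hsv[...,1]>140)&(hsv[...,2]>80)&(np.arange(640)>300)&(np.arange(640)<370))
M=cv2.moments(c);p=[M['m10']/M['m00'],M['m01']/M['m00']]
cp=plane('top',[p],98)[0]; print('catch',p,cp,cv2.boundingRect(c))
b=plane('top',[(291,300),(366,288)],142);print('bar',b,b.mean(0),np.linalg.norm(b[0]-b[1]))
ang=np.radians(r[2]); 
yaw=[a for a in (ang,ang-np.pi/2,ang+np.pi/2) if abs(a)<.7][0]
ux=np.array([np.cos(yaw),np.sin(yaw)]);uy=np.array([-ux[1],ux[0]])
q=np.array(r[0]); print('yaw',yaw)
# cover centre is 19.5 mm behind origin (+x)
o1=q-19.5*ux; o2=cp[:2]+142*ux; o3=b.mean(0)[:2]+65*ux; print(o1,o2,o3)
for n in('top','scene'):
  w=lambda x,y,z:[*(o3+x*ux+y*uy),z]
  v=cv2.imread(f'pics/{n}0.png')
  for t in proj(n,[w(-146,0,98),w(-65,-60,142),w(-65,60,142),w(-111,168,100),w(-111,-168,100),w(150,168,100),w(150,-168,100)]): cv2.circle(v,tuple(int(round(i)) for i in t),2,(255,0,255),-1)
  v=v[100:400,170:470]; cv2.imwrite(f'pics/ov_{n}.png',cv2.resize(v,None,fx=1.3,fy=1.3))
cv2.imwrite('pics/ov.png',np.hstack([cv2.imread('pics/ov_top.png'),cv2.imread('pics/ov_scene.png')]))
E
```

```text
cover ((595.6029663085938, 7.68072509765625), (284.3961181640625, 338.93975830078125), 9.638571739196777)
catch [333.8552380952381, 331.6485714285714] [449.90218417 -17.13829071  98.        ] (322, 316, 25, 32)
bar [[507.36536246  51.59160964 142.        ]
 [523.58798387 -66.43370568 142.        ]] [515.47667316  -7.42104802 142.        ] 119.13500116196758
yaw 0.16822481203865997
[576.37823719   4.41579164] [589.89764745   6.63712218] [579.55910354   3.46206352]
```

View pics/ov.png

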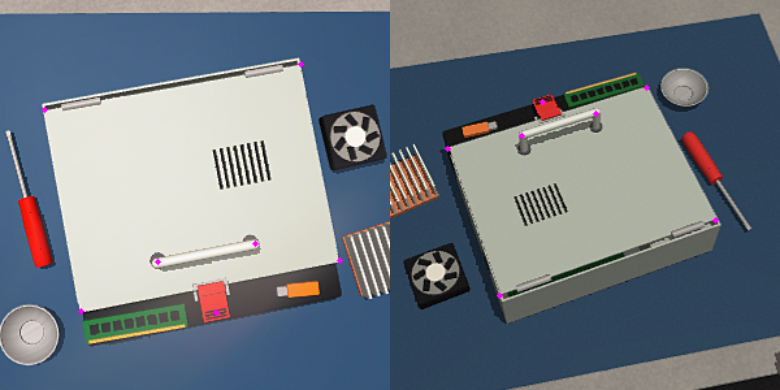

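The overlay agrees with both views: the pad is near (436,-20), the handle near (516,-7) and the PC's yaw is about 0.168. I'll align the tool with the PC, close the fingers and go above the catch.

Call:
jog_arm:
  targets:
    - {"xyz": [-0.5,0,0],"spin": -1}
    - {"xyz": [-0.5,0,0],"spin": -1}
    - {"xyz": [-0.5,0,0],"spin": -1}
    - {"xyz": [-0.5,0,0],"spin": -0.9}
    - {"xyz": [-0.4,-0.6,0],"spin": 0}
    - {"xyz": [-0.3,-0.6,0],"spin": 0}
    - {"xyz": [0,-0.6,0],"spin": 0}
    - {"xyz": [0,-0.6,0],"spin": 0}
    - {"xyz": [0,-0.6,0],"spin": 0}
    - {"xyz": [0,-0.6,0],"spin": 0}
  gripper: 0

```text
time: 1.35
tool_pos: [377.6, 224.3, 226.5]
tcp_rot: [-3.142, -0.0, -2.974]
contact_force: [1.2, -0.3, 0.2]
grip_width: 0.8
finger_force: 0.0
```

Call:
jog_arm:
  targets:
    - {"xyz": [-0.1,-0.5,0],"spin": 0}
    - {"xyz": [-0.1,-0.5,0],"spin": 0}
    - {"xyz": [0,-0.5,0],"spin": 0}
    - {"xyz": [0,-0.5,0],"spin": 0}
    - {"xyz": [0,-0.5,0],"spin": 0}
    - {"xyz": [0,-0.5,0.3],"spin": 0}
    - {"xyz": [0,0,0.4],"spin": 0}
    - {"xyz": [0,0,0.4],"spin": 0}
    - {"xyz": [0,0,0],"spin": 0}
    - {"xyz": [0,0,0],"spin": 0}

```text
time: 2.6
tool_pos: [434.0, -8.2, 139.6]
tcp_rot: [-3.141, 0.001, -2.974]
contact_force: [0.7, 0.2, 0.4]
grip_width: 0.3
finger_force: 0.0
```

```bash
python3 - <<'E'
from h import *
v=[]
for n in('top','scene'):
  im=bot.capture(n); t=bot.get_obs()['tool_pos']; q=proj(n,[t])[0]
  cv2.circle(im,tuple(int(round(i)) for i in q),1,(255,0,255),-1)
  x,y=map(int,q); v.append(cv2.resize(im[y-65:y+65,x-65:x+65],None,fx=3,fy=3))
cv2.imwrite('pics/n1.png',np.hstack(v)); print(bot.get_obs())
E
```

```text
{'time': 2.7, 'joint_positions': array([-1.95684507e-01,  2.77860662e-01,  1.88922579e+00,  8.17654278e-05,
        9.72063000e-01, -1.93412029e+00]), 'dq': array([ 0.00023386, -0.00349515,  0.00503881, -0.00016604, -0.00432846,
       -0.0001937 ]), 'tau': array([-6.28968026e-02, -3.49625337e+01, -1.99393576e+01, -5.44070976e-02,
        7.43464474e-02,  2.69302916e-05]), 'tool_pos': array([434.30271059,  -8.1795856 , 139.95461026]), 'tcp_rot': array([-3.14078762e+00,  2.30775433e-03, -2.97399827e+00]), 'contact_force': array([ 0.35872588,  0.54485943, -0.07533439]), 'moment': array([0.02169857, 0.0731262 , 0.00709304]), 'finger_force': 0.0, 'grip_width': 0.5013897236218915}
```

View pics/n1.png

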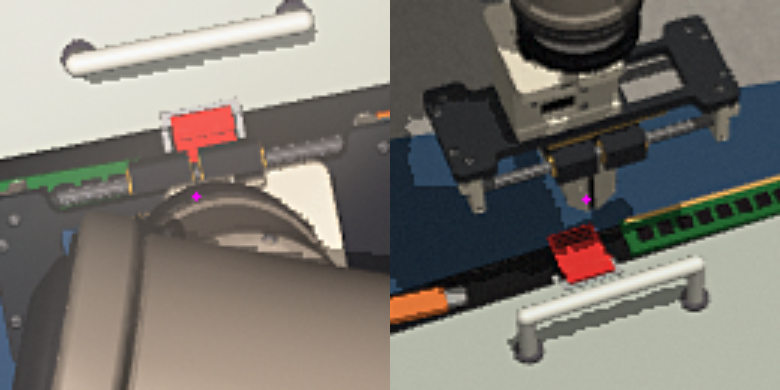

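The near view shows the fingertips just in front of and slightly left of the red paddle. I'll shift 12 mm along -y and press.

Call:
jog_arm:
  targets:
    - {"xyz": [0,-0.15,0],"spin": 0}
    - {"xyz": [0,0,0.2],"spin": 0}
    - {"xyz": [0,0,0.2],"spin": 0}
    - {"xyz": [0,0,0.08],"spin": 0}
    - {"xyz": [0,0,0.04],"spin": 0}
    - {"xyz": [0,0,0.04],"spin": 0}
    - {"xyz": [0,0,0.04],"spin": 0}
    - {"xyz": [0,0,0.04],"spin": 0}
    - {"xyz": [0,0,0.03],"spin": 0}
    - {"xyz": [0,0,0],"spin": 0}

```text
time: 3.95
tool_pos: [431.5, -20.7, 85.9]
tcp_rot: [3.141, -0.008, -2.973]
contact_force: [-17.9, -7.1, 21.0]
grip_width: 0.4
finger_force: 12.4
```

```bash
python3 - <<'E'
from h import *
v=[]
for n in('top','scene'):
  im=bot.capture(n); t=bot.get_obs()['tool_pos']; q=proj(n,[t])[0]
  x,y=map(int,q); v.append(cv2.resize(im[y-65:y+65,x-65:x+65],None,fx=3,fy=3))
cv2.imwrite('pics/n2.png',np.hstack(v)); o=bot.get_obs();print(o['contact_force'],o['moment'],o['tool_pos'])
E
```

```text
[-17.65678191  -5.66627267  19.8757671 ] [-1.05235867  2.93073833 -0.0196371 ] [431.5622855  -20.66112182  85.96483464]
```

View pics/n2.png

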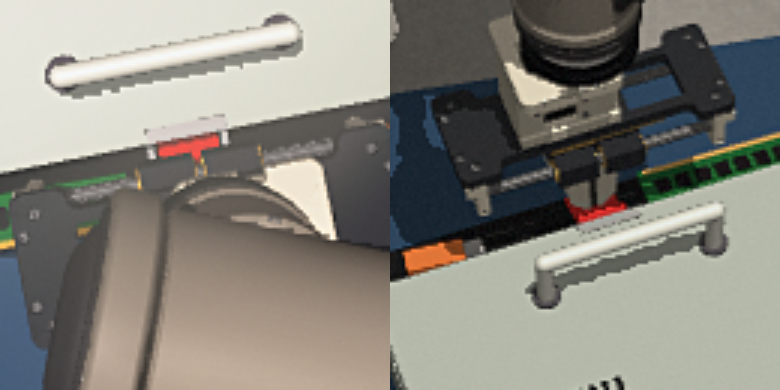

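Call:
jog_arm:
  targets:
    - {"xyz": [0,0,-0.1],"spin": 0}
    - {"xyz": [0,0,-0.2],"spin": 0}
    - {"xyz": [0,0,-0.5],"spin": 0}
    - {"xyz": [0,0,-0.5],"spin": 0}
    - {"xyz": [0,0,-0.3],"spin": 1}
    - {"xyz": [0,0,0],"spin": 1}
    - {"xyz": [0,0,0],"spin": 1}
    - {"xyz": [0,0,0],"spin": 1}
    - {"xyz": [0,0,0],"spin": 1}
    - {"xyz": [0,0,0],"spin": 1}

```text
time: 5.3
tool_pos: [435.7, -20.1, 213.8]
tcp_rot: [3.141, 0.001, 2.706]
contact_force: [-0.5, 0.6, -0.2]
grip_width: 0.3
finger_force: 0.0
```

```bash
python3 - <<'E'
from h import *
v=[]
for n in('top','scene'):
  im=bot.capture(n); x,y=(330,310) if n=='top' else (300,200)
  v.append(cv2.resize(im[y-65:y+65,x-65:x+65],None,fx=3,fy=3))
cv2.imwrite('pics/n3.png',np.hstack(v)); o=bot.get_obs();print(o['contact_force'],o['tool_pos'])
ux=np.array([.986,.167]);uy=np.array([-.167,.986]);H=np.array([728,29])
for th in(0,.05):
  c=H-(215*np.cos(th)-44*np.sin(th))*ux;z=98+44*np.cos(th)+215*np.sin(th)
  print(c,z,[proj(n,[[*(c+s*uy),z] for s in(-60,60)]).tolist() for n in('top','scene')])
E
```

```text
[-1.07730629  0.4595896  -0.52535574] [435.66415104 -20.110054   213.66525833]
[516.01   -6.905] 142.0 [[[365.7302000001226, 286.4473038478648], [290.58857748522723, 300.8939335841278]], [[271.1344174774166, 204.54296954750188], [328.07491801963454, 186.88522528148567]]]
[518.44322858  -6.49288116] 152.69053285057436 [[[366.373628766873, 285.23540266175576], [290.06069657958625, 299.8991989184001]], [[271.20880461372735, 202.4732137692647], [328.6514497940417, 184.69903855867537]]]
```

View pics/n3.png

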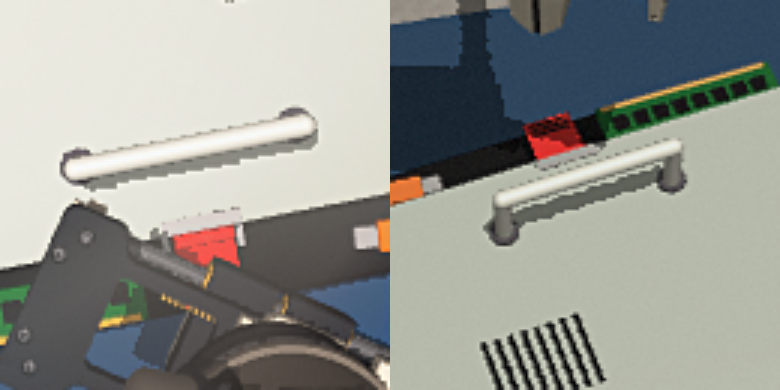

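Call:
jog_arm:
  targets:
    - {"xyz": [0,0,0],"spin": 1}
    - {"xyz": [0,0,0],"spin": 1}
    - {"xyz": [0,0,0],"spin": 1}
    - {"xyz": [0,0,0],"spin": 1}
    - {"xyz": [0,0,0],"spin": 1}
    - {"xyz": [0,0,0],"spin": 1}
    - {"xyz": [0,0,0],"spin": 1}
    - {"xyz": [0,0,0],"spin": 1}
    - {"xyz": [0,0,0],"spin": 1}
    - {"xyz": [0,0,0],"spin": 0.68}
  gripper: 70

```text
time: 6.65
tool_pos: [435.6, -20.1, 213.5]
tcp_rot: [3.141, 0.0, 1.741]
contact_force: [0.7, -0.1, 0.3]
grip_width: 64.2
finger_force: 0.0
```

```bash
python3 - <<'E'
from h import *
a=cv2.imread('pics/scene0.png'); b=bot.capture('scene')
for nm,(x0,y0,x1,y1) in dict(handle=(262,178,340,222),vent=(255,235,320,280),rear=(255,285,430,345),bezel_usb=(215,188,262,212)).items():
    r=cv2.matchTemplate(b,a[y0:y1,x0:x1],cv2.TM_CCOEFF_NORMED)[y0-8:y0+9,x0-8:x0+9]
    _,m,_,l=cv2.minMaxLoc(r); print(nm,m,l[0]-8,l[1]-8)
o=bot.get_obs();print(o['tool_pos'],o['tcp_rot'],o['contact_force'],o['grip_width'])
E
```

```text
handle 0.8665256500244141 0 -2
vent 0.9552292823791504 0 -1
rear 0.9984095692634583 0 0
bezel_usb 0.7429307103157043 -1 -2
[435.58977921 -20.10394854 213.47995537] [3.14086297e+00 2.43173299e-04 1.73828531e+00] [-0.05689245 -0.09461338  0.55426166] 64.02736086085123
```

The handle has risen 2 px while the rear has not moved, so the cover is ajar. Next I'll go over the handle, descend and grip.

Call:
jog_arm:
  targets:
    - {"xyz": [0,0.35,0],"spin": 0}
    - {"xyz": [0,0.35,0],"spin": 0}
    - {"xyz": [0,0.35,0],"spin": 0}
    - {"xyz": [0,0,0.3],"spin": 0}
    - {"xyz": [0,0,0.3],"spin": 0}
    - {"xyz": [0,0,0.2],"spin": 0}
    - {"xyz": [0,0,0.1],"spin": 0}
    - {"xyz": [0,0,0.08],"spin": 0}
    - {"xyz": [0,0,0],"spin": 0}
    - {"xyz": [0,0,0],"spin": 0}

```text
time: 7.95
tool_pos: [518.6, -5.8, 135.3]
tcp_rot: [3.141, 0.0, 1.741]
contact_force: [-1.4, -0.8, 0.3]
grip_width: 64.0
finger_force: 0.0
```

Call:
jog_arm:
  targets:
    - {"xyz": [0,0,0],"spin": 0}
    - {"xyz": [0,0,0],"spin": 0}
    - {"xyz": [0,0,0],"spin": 0}
    - {"xyz": [0,0,0],"spin": 0}
    - {"xyz": [0,0,0],"spin": 0}
    - {"xyz": [0,0,0],"spin": 0}
    - {"xyz": [0,0,0],"spin": 0}
    - {"xyz": [0,0,0],"spin": 0}
    - {"xyz": [0,0,0],"spin": 0}
    - {"xyz": [0,0,0],"spin": 0}
  gripper: 0

```text
time: 9.2
tool_pos: [516.9, -6.0, 134.3]
tcp_rot: [-3.139, -0.0, 1.741]
contact_force: [-4.9, -2.4, 1.5]
grip_width: 10.9
finger_force: 30.0
```

```bash
python3 - <<'E'
from h import *
v=[]
for n in('top','scene'):
  im=bot.capture(n); x,y=(330,310) if n=='top' else (300,180)
  v.append(cv2.resize(im[y-80:y+80,x-80:x+80],None,fx=2.4,fy=2.4))
cv2.imwrite('pics/n4.png',np.hstack(v)); o=bot.get_obs();print(o['contact_force'],o['tool_pos'],o['grip_width'])
E
```

```text
[-5.56242898 -2.25650884  2.13741055] [516.94595552  -5.95504614 134.35489259] 10.990555076306713
```

View pics/n4.png

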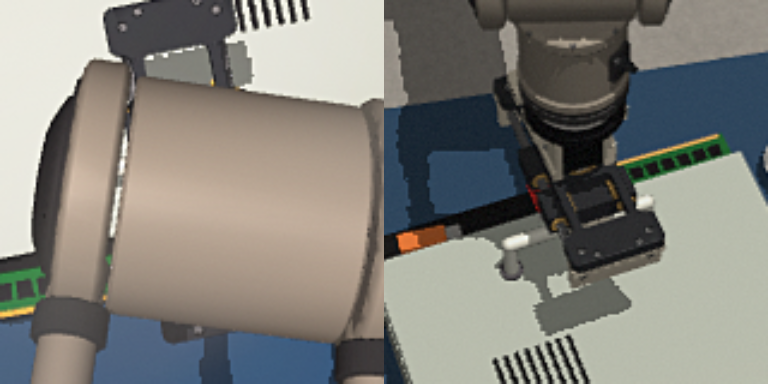

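The fingers hold the bar mid-length with the opening at 11 mm, and the USB stick and memory look untouched. Next I'll work out the arc.

```bash
python3 - <<'E'
import numpy as np
t=np.r_[np.arange(.05,.8301,.03),.85,.87]
d=-(215*np.cos(t)-44*np.sin(t));h=44*np.cos(t)+215*np.sin(t)
for i in range(1,len(t)):
    print(i,round(t[i],2),'y %.3f z %.3f'%((d[i]-d[i-1])/80,-(h[i]-h[i-1])/80), 'world', np.round([726.4+.986*d[i],29.5+.167*d[i],98.6-19+h[i]],1) if i%10==0 or i>25 else '')
E
```

```text
1 0.08 y 0.022 z -0.079 world 
2 0.11 y 0.024 z -0.079 world 
3 0.14 y 0.026 z -0.078 world 
4 0.17 y 0.029 z -0.077 world 
5 0.2 y 0.031 z -0.076 world 
6 0.23 y 0.033 z -0.075 world 
7 0.26 y 0.036 z -0.074 world 
8 0.29 y 0.038 z -0.073 world 
9 0.32 y 0.040 z -0.072 world 
10 0.35 y 0.042 z -0.071 world [542.1  -1.7 194.7]
11 0.38 y 0.044 z -0.069 world 
12 0.41 y 0.046 z -0.068 world 
13 0.44 y 0.048 z -0.067 world 
14 0.47 y 0.050 z -0.065 world 
15 0.5 y 0.052 z -0.064 world 
16 0.53 y 0.054 z -0.062 world 
17 0.56 y 0.056 z -0.060 world 
18 0.59 y 0.058 z -0.059 world 
19 0.62 y 0.059 z -0.057 world 
20 0.65 y 0.061 z -0.055 world [583.9   5.4 244.7]
21 0.68 y 0.063 z -0.053 world 
22 0.71 y 0.064 z -0.051 world 
23 0.74 y 0.066 z -0.049 world 
24 0.77 y 0.067 z -0.047 world 
25 0.8 y 0.069 z -0.045 world 
26 0.83 y 0.070 z -0.043 world [615.3  10.7 267.9]
27 0.85 y 0.047 z -0.028 world [619.1  11.3 270.2]
28 0.87 y 0.048 z -0.027 world [622.9  12.  272.3]
```

Call:
jog_arm:
  targets:
    - {"xyz": [0,0.0,-0.08],"spin": 0}
    - {"xyz": [0,0.024,-0.08],"spin": 0}
    - {"xyz": [0,0.026,-0.078],"spin": 0}
    - {"xyz": [0,0.029,-0.077],"spin": 0}
    - {"xyz": [0,0.031,-0.076],"spin": 0}
    - {"xyz": [0,0.033,-0.075],"spin": 0}
    - {"xyz": [0,0.036,-0.074],"spin": 0}
    - {"xyz": [0,0.038,-0.073],"spin": 0}
    - {"xyz": [0,0.04,-0.072],"spin": 0}
    - {"xyz": [0,0.042,-0.071],"spin": 0}

```text
time: 10.55
tool_pos: [541.7, -1.8, 195.4]
tcp_rot: [-3.141, -0.0, 1.741]
contact_force: [2.6, -0.4, -5.2]
grip_width: 11.1
finger_force: 30.0
```

Call:
jog_arm:
  targets:
    - {"xyz": [0,0.044,-0.069],"spin": 0}
    - {"xyz": [0,0.046,-0.068],"spin": 0}
    - {"xyz": [0,0.048,-0.067],"spin": 0}
    - {"xyz": [0,0.05,-0.065],"spin": 0}
    - {"xyz": [0,0.052,-0.064],"spin": 0}
    - {"xyz": [0,0.054,-0.062],"spin": 0}
    - {"xyz": [0,0.056,-0.06],"spin": 0}
    - {"xyz": [0,0.058,-0.059],"spin": 0}
    - {"xyz": [0,0.059,-0.057],"spin": 0}
    - {"xyz": [0,0.061,-0.055],"spin": 0}

```text
time: 11.8
tool_pos: [582.5, 5.2, 246.6]
tcp_rot: [-3.14, 0.0, 1.741]
contact_force: [-7.0, -3.1, 5.6]
grip_width: 11.4
finger_force: 30.0
```

```bash
python3 - <<'E'
from h import *
im=bot.capture('scene'); cv2.imwrite('pics/n5.png',im); o=bot.get_obs();print(o['contact_force'],o['tool_pos'],o['grip_width'],o['joint_positions'])
E
```

```text
[-7.48363616 -1.9316698   6.00080151] [583.34774146   5.27689521 247.33595355] 10.942548254011243 [-1.22006004e-01  4.36448267e-01  1.32126500e+00 -5.33842650e-04
  1.38375460e+00 -2.91866234e-01]
```

View pics/n5.png

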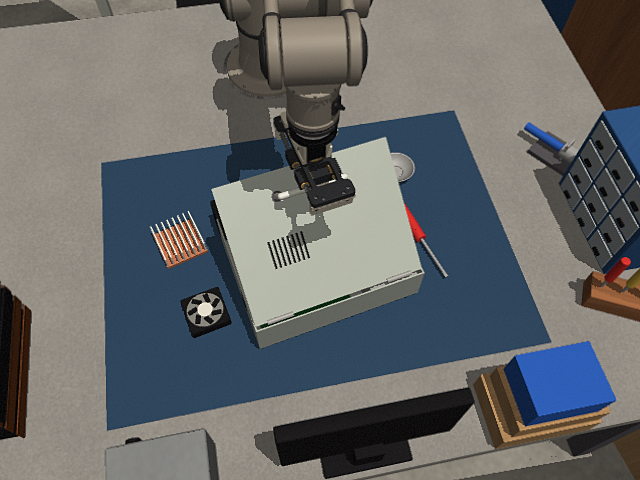

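The scene view shows the cover well raised, with its front corners at about (386,137) and (212,189), and everything else in place. I'll check the angle from the top view's cover edges.

```bash
cat >> h.py <<'E'
ux=np.array([np.cos(.168),np.sin(.168)]);uy=np.array([-ux[1],ux[0]])
def theta(fn):
    im=bot.capture('top'); cv2.imwrite(fn,im); s=cv2.cvtColor(im,cv2.COLOR_BGR2HSV)
    H=np.array([580,4])+150*ux
    m=((s[...,1]<60)&(s[...,2]>120)).astype(float)
    th=np.arange(.0,1.1,.005)
    for y in (-150,-120,120,150):
        P=[[*(H-(261*np.cos(t)-2*np.sin(t))*ux+y*uy),98+2*np.cos(t)+261*np.sin(t)] for t in th]
        q=proj('top',P); v=cv2.remap(m.astype(np.float32),q[:,:1].astype(np.float32),q[:,1:].astype(np.float32),1)[:,0]
        print(y,np.round(q[[0,-1]]).tolist(),th[np.where(np.diff((v>.5).astype(int)))[0]])
E
python3 - <<'E'
from h import *
theta('pics/t1.png')
E
```

```text
-150 [[420.0, 302.0], [448.0, 198.0]] []
-120 [[403.0, 306.0], [423.0, 203.0]] [0.145 0.235 0.725 0.745 0.75 ]
120 [[261.0, 333.0], [217.0, 241.0]] [0.115 0.62  0.805]
150 [[243.0, 337.0], [191.0, 245.0]] [0.42  0.425 0.44  0.57  0.895]
```

View pics/t1.png

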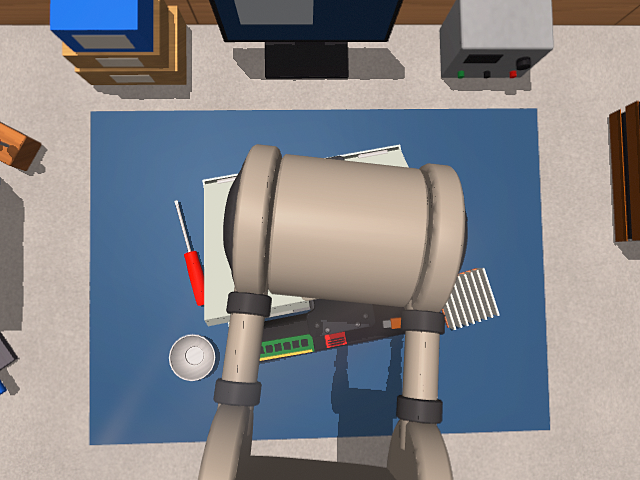

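The top view is mostly hidden by the arm, but the cover's front left corner shows at about (204,326).

```bash
python3 - <<'E'
from h import *
im=cv2.imread('pics/t1.png')
cv2.imwrite('pics/c.png',cv2.resize(im[295:345,185:255],None,fx=8,fy=8,interpolation=0))
H=np.array([580,4])+150*ux
for t in np.arange(.55,.76,.03):
  P=[[*(H-(261*np.cos(t)-k*np.sin(t))*ux+168*uy),98+k*np.cos(t)+261*np.sin(t)] for k in(2,-1)]
  print(round(t,2),proj('top',P).round(1).tolist(),proj('scene',P).round(1).tolist())
E
```

```text
0.55 [[209.6, 327.0], [210.2, 327.9]] [[380.8, 139.0], [380.3, 139.2]]
0.58 [[207.9, 324.5], [208.6, 325.5]] [[382.1, 138.3], [381.6, 138.6]]
0.61 [[206.2, 321.9], [206.9, 322.9]] [[383.4, 137.8], [382.9, 138.0]]
0.64 [[204.5, 319.0], [205.2, 320.1]] [[384.8, 137.4], [384.2, 137.5]]
0.67 [[202.7, 315.9], [203.4, 317.1]] [[386.2, 137.1], [385.6, 137.2]]
0.7 [[200.9, 312.5], [201.6, 313.8]] [[387.7, 136.9], [387.1, 137.0]]
0.73 [[199.1, 309.0], [199.8, 310.4]] [[389.2, 136.9], [388.6, 136.9]]
```

View pics/c.png

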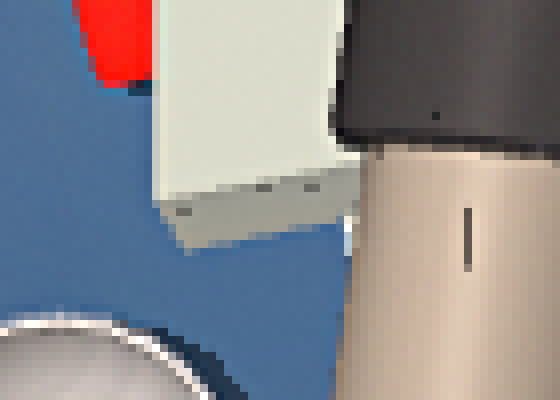

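The corner at (204.6,320.6) gives θ≈0.635, which fits a hinge model shifted up by about 4 mm. I'll trim the radius and go on just past balance.

Call:
jog_arm:
  targets:
    - {"xyz": [0,-0.01,-0.03],"spin": 0}
    - {"xyz": [0,0.063,-0.053],"spin": 0}
    - {"xyz": [0,0.064,-0.051],"spin": 0}
    - {"xyz": [0,0.066,-0.049],"spin": 0}
    - {"xyz": [0,0.067,-0.047],"spin": 0}
    - {"xyz": [0,0.069,-0.045],"spin": 0}
    - {"xyz": [0,0.07,-0.043],"spin": 0}
    - {"xyz": [0,0.047,-0.028],"spin": 0}
    - {"xyz": [0,0.04,-0.025],"spin": 0}
    - {"xyz": [0,0,0],"spin": 0}

```text
time: 13.15
tool_pos: [621.2, 11.7, 275.5]
tcp_rot: [3.141, 0.0, 1.741]
contact_force: [-2.0, -3.7, 4.9]
grip_width: 10.9
finger_force: 30.0
```

```bash
cat >> h.py <<'E'
def ang(fn):
  im=bot.capture('top'); o=bot.get_obs(); p=o['tool_pos']
  x=(p[:2]-np.array([727.4,29.7]))@ux; z=p[2]-83.5
  print('R',np.hypot(x,z),'theta',np.arctan2(z,-x)-.2018, p, o['contact_force'],o['grip_width'])
  cv2.imwrite(fn,cv2.resize(im[270:345,175:255],None,fx=7,fy=7,interpolation=0))
  H=np.array([580,4])+150*ux
  for t in np.arange(.7,.96,.03):
    k=2;P=[[*(H-(261*np.cos(t)-k*np.sin(t))*ux+168*uy),98+k*np.cos(t)+261*np.sin(t)]]
    q=proj('top',P)[0]; print(round(t,2),q.round(1),((q-[175,270])*7).round())
E
python3 -c "
from h import *
ang('pics/c2.png')"
```

```text
R 220.12847610218157 theta 0.8568515123632516 [621.03688765  11.71147874 275.38499135] [-3.19999374 -4.35446918  4.50905432] 11.088733243381332
0.7 [200.9 312.5] [182. 298.]
0.73 [199.1 309. ] [169. 273.]
0.76 [197.2 305.2] [156. 246.]
0.79 [195.3 301.2] [142. 218.]
0.82 [193.4 297. ] [129. 189.]
0.85 [191.5 292.5] [115. 158.]
0.88 [189.5 287.9] [102. 125.]
0.91 [187.5 283. ] [88. 91.]
0.94 [185.5 277.9] [74. 55.]
```

View pics/c2.png

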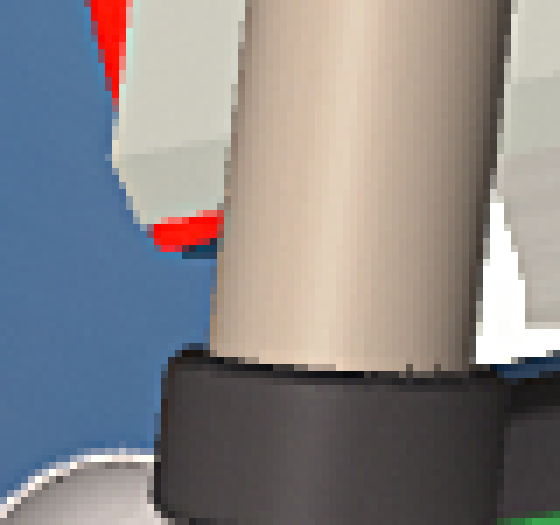

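The corner at (115,158) in the crop gives θ≈0.85, past balance, and the kinematics give 0.857. I'll go a touch further for margin, pause, then ease back to about 0.76.

Call:
jog_arm:
  targets:
    - {"xyz": [0,0.048,-0.027],"spin": 0}
    - {"xyz": [0,0,0],"spin": 0}
    - {"xyz": [0,0,0],"spin": 0}
    - {"xyz": [0,0,0],"spin": 0}
    - {"xyz": [0,-0.046,0.026],"spin": 0}
    - {"xyz": [0,-0.046,0.026],"spin": 0}
    - {"xyz": [0,-0.046,0.027],"spin": 0}
    - {"xyz": [0,-0.044,0.028],"spin": 0}
    - {"xyz": [0,-0.044,0.029],"spin": 0}
    - {"xyz": [0,-0.043,0.029],"spin": 0}

```text
time: 14.45
tool_pos: [604.0, 8.8, 264.4]
tcp_rot: [3.139, 0.0, 1.741]
contact_force: [-0.7, -3.4, 5.1]
grip_width: 10.9
finger_force: 30.0
```

Call:
jog_arm:
  targets:
    - {"xyz": [0,0,0],"spin": 0}
    - {"xyz": [0,0,0],"spin": 0}
    - {"xyz": [0,0,0],"spin": 0}
    - {"xyz": [0,0,0],"spin": 0}
    - {"xyz": [0,0,0],"spin": 0}
    - {"xyz": [0,0,0],"spin": 0}
    - {"xyz": [0,0,0],"spin": 0}
    - {"xyz": [0,0,0],"spin": 0}
    - {"xyz": [0,0,0],"spin": 0}
    - {"xyz": [0,0,0],"spin": 0}

```text
time: 15.7
tool_pos: [603.8, 8.8, 264.3]
tcp_rot: [3.141, 0.0, 1.741]
contact_force: [-3.3, -3.8, 6.3]
grip_width: 10.8
finger_force: 30.0
```

```bash
python3 -c "
from h import *
ang('pics/c3.png')
im=cv2.imread('pics/c3.png'); s=cv2.resize(bot.capture('scene')[100:350,90:480],(390,250))
cv2.imwrite('pics/c4.png',np.hstack([cv2.copyMakeBorder(s,0,im.shape[0]-250,0,10,0),im[:,:380]]))"
```

```text
R 219.97850211640133 theta 0.7629789118093132 [603.85309489   8.8165426  264.30539149] [-2.00356841 -4.1532806   5.60090768] 11.100763237385992
0.7 [200.9 312.5] [182. 298.]
0.73 [199.1 309. ] [169. 273.]
0.76 [197.2 305.2] [156. 246.]
0.79 [195.3 301.2] [142. 218.]
0.82 [193.4 297. ] [129. 189.]
0.85 [191.5 292.5] [115. 158.]
0.88 [189.5 287.9] [102. 125.]
0.91 [187.5 283. ] [88. 91.]
0.94 [185.5 277.9] [74. 55.]
```

View pics/c4.png

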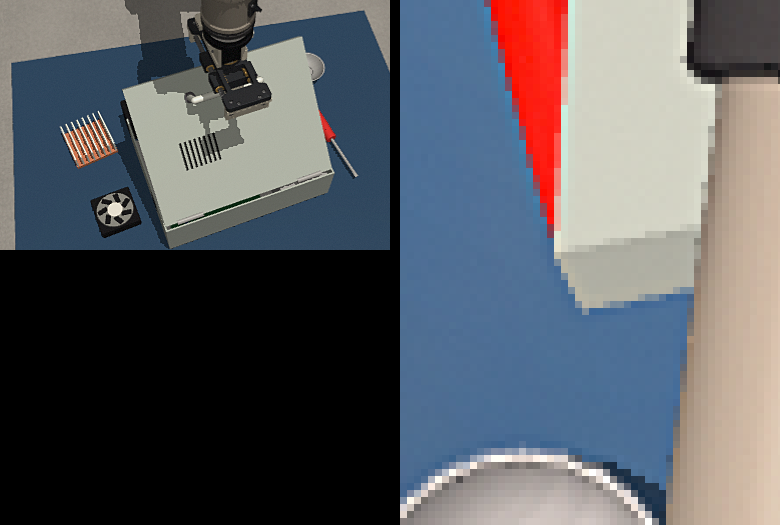

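The corner at (157,252) gives θ≈0.755, just below balance. The cover is steady in the grip and the other things visible in these two views lie where they were.

```bash
python3 -c "
from plant import bot
print(bot.close_job())"
```

```text
the job is handed in; nothing more can be done
None
```

I handed the job in with the cover held still by its handle at about 0.76 rad, just below balance, after pressing the catch and lifting it to about 0.87 rad. It took about 16 s, and the other items looked undisturbed, though the arm hid the bezel top (memory module, USB stick) in the last pictures.

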